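# Put the ink-stick box through the flap of the return box

## Task

A borrowed ink stick in its small wooden box has been left lying on the shelf of the steel return box. Push the sprung flap inward with one finger and keep it open so that it does not press on the little box, while your other finger pushes the little box along the shelf and over the edge so that it drops inside. Only slide the box, never pick it up; then draw back, let the flap close by itself, and leave the stone seal, the paperweight and the other things where they are.

Things in the scene. Friction and masses are not known exactly. Their poses are not given: they have to be found in the camera images.
- return_box: Grey steel drop box, fixed, 300 (x) x 320 (y) x 200 mm. Origin: centre of its underside. Its x is the direction things are pushed in, z up. Front part: flat rimless shelf 150 mm above the table, x = -150 to -30 mm, full width. From the sill (x = -30) a face slopes up and back at 25 degrees to the hinge line (x = 74, z = 197); behind it a flat hood, 200 mm high. Nothing on it is over 205 mm.
- sill (a point): Middle of the shelf's inner edge (the sill), on the shelf's surface: x = -30, y = 0, z = 150 mm in the return box's frame. Behind it is the opening, y = -120 to 120 mm, filled by the flap; inside, it drops straight down to a felt floor 12 mm above the table.
- flap (a joint): Flap angle, rad: 0 closed, in the sloping face; grows as its lower edge swings down and back into the box; stop at 1.15. A spring closes it: 1 to 2 N at the lower edge starts it, 5 N nearer the hinge holds it wide open. A downward fingertip moved along the box's +x just above shelf height opens it: front 35 mm past the sill about 0.2, 75 mm about 0.6; room for the finger ends 95 mm past the sill.
- flap_plate: The flap itself: plain aluminium plate 111 mm long down the slope x 234 mm wide x 3 mm, hinged at its upper, rear edge. Its frame's origin is on the hinge line, y along the hinge.
- flap_edge (a point): Middle of the flap's lower edge, 112 mm from the hinge; closed, it lies about 2 mm behind the sill and level with the shelf.
- ink_box: The ink stick's box, closed plain pale wood, 24 (x) x 72 (y) x 16 mm (z), 30 to 65 g, loose, lying flat on the shelf with a long side roughly towards the sill. Origin: centre of its underside. x across, y along its length, z up. It slides on the shelf and tips into the opening once its middle has passed the sill.
- seal: Upright square stone seal, 20 x 20 x 45 mm with a rounded top, loose, at one end of the shelf. Origin: centre of its underside. To be left alone.
- weight_bar: Dark steel paperweight bar, 85 (x) x 18 (y) x 12 mm with a small brass knob on top (20 mm over all), loose, at the other end of the shelf. Origin: centre of its underside. To be left alone.
- water_bottle: White water-dropper bottle with a red cap, 42 mm in diameter, 85 mm high, standing on the table. Origin: centre of its underside. To be left alone.
- long_box: Larger closed wooden box on the table, 45 (x) x 150 (y) x 22 mm. Origin: centre of its underside. To be left alone.
Not all that is in view belongs to the job. Leave any purple look-alike of the ink_box alone.

How it is judged:
By the outcome, as a careful person would: the job done as asked, in the order asked, and still so for the second after the job is handed in, with the robot touching nothing.
It also fails if it takes over 32 s, if anything falls off the work surface, if the arm or the gripper's body presses on something with over 40 N, if the wrist force passes 120 N, or if a joint passes its speed limit or range.

## Robot

A 6-joint arm with a two-finger parallel gripper is mounted at the origin on the work surface. World frame = base frame: x ahead of the robot, y to its left, z up, the work surface at z = 0. Lengths are in m, angles in rad, forces in N, time in s.
With the tool pointing down it reaches from about 0.35 to 0.925 m from the base axis. Payload 6.4 kg.
Tool frame: the origin (TCP) lies midway between the tips of the shut fingers; the grasp point (between the pads) lies 19 mm behind it; z points along the fingers, y is the line along which they close (so a half turn about z gives the same grasp; the last joint's range is limited). The gripper opens to 85 mm and grips with 20 to 120 N. Pads are 22 mm wide; open, the fingers measure 114 mm over their backs; the gripper's body (76 mm by 85 mm) begins 54 mm behind the grasp point. The pads swing forward as they close: fully open they stand 13 mm farther back than shut.
Start: joints at [1.004, 0.245, 1.558, -0, 1.339, -0.174], TCP at [0.249, 0.601, 0.231] pointing down, gripper open.
Joint ranges: [-3.13, 3.13], [-1.02, 2.26], [0.13, 2.54], [-0.95, 4.09], [0.21, 2.88], [-2.74, 2.74]. Speed limits (rad/s): [2.57, 2.57, 3.14, 3.14, 3.14, 3.14].

## Interface

Orientations are given as [roll, pitch, yaw] about the fixed x, y, z axes, in that order (R = Rz(yaw) Ry(pitch) Rx(roll)).
In Python, from workcell import monitor, viewer, arm, outline_of gives the robot as it stands.
- The arm moves only by the tool drive_tool, never from a script. Its argument "motion" is one flat list of numbers, 7 for each row, row after row: the turn, a rotation vector about the tool's x, y, z scaled (see below), then the shift along the tool's x, y, z scaled (see below), then the finger opening in mm, from 0 to 85.4. A call has exactly 10 rows; each row shifts and turns the commanded pose from where the row before left it, along the tool's axes as they then stand; what a row does not reach is not made up. The controller multiplies each number of a shift by 500 mm and each number of a turn by pi rad. A row lasts 1/10 s, in which the tool goes at most 50 mm and 8.59 degrees, less where a joint would pass 70% of its speed; a pose out of reach is approached as far as the arm can. A call with a number of a shift or a turn outside -1 to 1 is refused whole. A call with a gripper value outside its range is refused whole. The fingers move at their own pace and stop on an object; "grip_force" is the grip in N (left out, the last holds). Time passes only in rows, so rows that do not move let the fingers close, or fill a call up. It gives the time, the measured TCP pose, the force and the opening at its end, in the units of the state.
- monitor.get_obs(): the state, without advancing time (a new reading comes with each control period).
- viewer.snapshot(name): name is "scene" or "top" or "wrist"; returns (picture, depth): 384x512x3 uint8, red, green, blue; 384x512 float32, m along the optical axis (not along the pixel's ray), 0 where there is no reading.
- viewer.camera_info(name): a dict with "fovy" (degrees; the focal length in pixels is half the picture's height over the tangent of half this angle, whatever the lens; pixels are square), "cx", "cy" (the principal point, pixels), "eye" and "attitude" of the camera in the world. Camera axes: x right, y down, z forward; pixel columns grow to the right and rows downward; lengths in m; the calibration is good to about 2 mm. A picture is of the moment at which its call begins: read the wrist's pose just before it. camera_info takes no time and is no camera call; for the wrist camera it gives the pose at the moment of the call.
- arm.hand_in(): hands the job in, once; it reports no verdict.
Trained networks look in the newest picture that a camera, given by its name, has taken for a name from the list of things; names that differ only in an ending like _2 or _b are one class to them, and where a whole thing is asked for, a point or a joint stands for the part that bears it (a point fixed in the world has none). Each returns a list of dicts, best first, with "confidence" (0 to 1); they miss things now and then, are a little off and sometimes report something else, mostly with a low value. They report only what shows in the picture. A call takes as long as a camera call. They do not tell look-alikes from the thing itself.
- outline_of(camera, name): "pixels" (384x512 bool, what is visible of it) and "xy" ([column, row] in pixels, amid what is visible of it).
The state is a dict: "clock": time; "joints": joint angles; "dq": joint speeds; "joint_efforts": joint torques, N m; "tool_pos": TCP position; "eef_rot": TCP orientation; "force": force on the tool from outside, world axes, zero at the start; "ft_torque": the same for the moment, N m; "finger_gap": opening from 0.0 (shut) to 1.0 (fully open).
Only numpy, scipy, OpenCV 4.12 (cv2) and the standard library are available. Lean on these libraries where they do the work, as an engineer would, in place of code of your own. Each camera call takes 0.05 s, during which the arm holds its last target. There are 200 camera calls.

## Working session

There is one attempt and no reset: what is moved stays moved. The work goes in short steps, Python scripts to look and compute and a tool call to move; the robot and the scene stay as the last step left them, time stands still between calls to the robot, and variables do not carry over. Pictures are saved under pics/ and viewed, on a budget of 10 in all, crops included, one or two more only if the job needs it, and the job is handed in when it is done.

Besides the shell and the picture viewer there is one more tool, called after "Emit:" in YAML: its name, and indented under it one key for each argument. drive_tool: Moves the arm, as the interface text tells. Shifts and turns lie within -1 to 1; 1 stands for 500 mm of shift or pi rad of turn. Its arguments: {"type":"object","properties":{"motion":{"type":"array","items":{"type":"number"}},"grip_force":{"type":"number"}},"required":["motion"]}

```bash
ls; mkdir -p pics
cat > h.py <<'E'
import numpy as np, cv2
from workcell import monitor, viewer, arm, outline_of
from scipy.spatial.transform import Rotation as R
def pts(name,depth,mask=None):
    i=viewer.camera_info(name); f=192/np.tan(np.radians(i["fovy"])/2)
    v,u=np.nonzero((depth>0)&(mask if mask is not None else True)); d=depth[v,u]
    c=np.c_[(u-i["cx"])/f*d,(v-i["cy"])/f*d,d]
    A=np.array(i["attitude"]); A=R.from_euler('xyz',A).as_matrix() if A.shape==(3,) else A
    return c@A.T+np.array(i["eye"]),u,v
E
python3 - <<'E'
from h import *
print(monitor.get_obs())
ims=[]
for c in("scene","top"):
    print(viewer.camera_info(c))
    p,d=viewer.snapshot(c); cv2.imwrite(f"pics/{c}0.png",p[...,::-1]); np.save(c,d)
    for n in("return_box","flap_plate","ink_box","seal","weight_bar","water_bottle","long_box"):
        for o in outline_of(c,n)[:3]:
            P,_,_=pts(c,d,o["pixels"]); print(c,n,round(o["confidence"],2),np.round(o["xy"]),o["pixels"].sum(), np.round(np.median(P,0),3) if len(P) else 0)
E
```

```text
pics
{'clock': 0.0, 'joints': array([ 1.00385502e+00,  2.45818876e-01,  1.55905857e+00, -1.16072553e-05,
        1.33868248e+00, -1.74115701e-01]), 'dq': array([-0.00061611,  0.00163186, -0.00076584,  0.00047845,  0.00150079,
        0.00107803]), 'joint_efforts': array([ 1.80995412e-03, -4.29496515e+01, -3.26138735e+01,  2.08094286e-05,
        5.13225503e-03, -2.40941411e-06]), 'tool_pos': array([0.24851419, 0.59999633, 0.2301533 ]), 'eef_rot': array([-3.13965317e+00, -3.29685026e-04,  2.74876941e+00]), 'force': array([-0.68558109,  0.72444392,  0.46917689]), 'ft_torque': array([-0.0050857 , -0.02841714,  0.04776301]), 'finger_gap': 1.0012487120705262}
{'fovy': 45.61580765858969, 'cx': 259.1367061392158, 'cy': 196.91909814707316, 'eye': array([0.37707   , 1.04676915, 1.02057395]), 'attitude': array([-2.27124471,  0.01719955, -3.03282548])}
scene return_box 0.97 [220. 217.] 11781 [0.602 0.143 0.152]
scene flap_plate 0.64 [219. 194.] 2103 [0.616 0.054 0.176]
scene ink_box 0.6 [306. 264.] 216 [0.356 0.154 0.016]
scene ink_box 0.53 [258. 189.] 144 [ 0.51  -0.001  0.167]
scene ink_box 0
[... 323 characters left out ...]
 0.023]
{'fovy': 51.48902770818465, 'cx': 251.13715154723062, 'cy': 198.2099569358773, 'eye': array([0.31585358, 0.00163679, 1.40627511]), 'attitude': array([-2.9813816 , -0.01688873, -1.58176738])}
top return_box 0.65 [232. 175.] 9829 [0.597 0.04  0.165]
top flap_plate 0.88 [232. 165.] 2669 [0.618 0.04  0.176]
top ink_box 0.52 [204. 255.] 125 [0.357 0.144 0.016]
top ink_box 0.44 [249. 198.] 195 [ 0.511 -0.012  0.166]
top ink_box 0.44 [277. 252.] 115 [ 0.358 -0.112  0.016]
top seal 0.58 [276. 199.] 46 [ 0.505 -0.098  0.188]
top weight_bar 0.73 [190. 207.] 123 [0.492 0.174 0.163]
top weight_bar 0.56 [229. 163.] 2681 [0.618 0.041 0.176]
top water_bottle 0.73 [107. 255.] 173 [0.36  0.457 0.056]
```

Run:
```python
import cv2,numpy as np
a=cv2.imread("pics/scene0.png")[130:290,130:350];b=cv2.imread("pics/top0.png")[110:280,140:330]
a=cv2.resize(a,(400,291),interpolation=cv2.INTER_CUBIC);b=cv2.resize(b,(400,358),interpolation=cv2.INTER_CUBIC)
c=np.zeros((358,800,3),np.uint8);c[:291,:400]=a;c[:,400:]=b;cv2.imwrite("pics/c0.png",c)
```

```text
(no output)
```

View pics/c0.png

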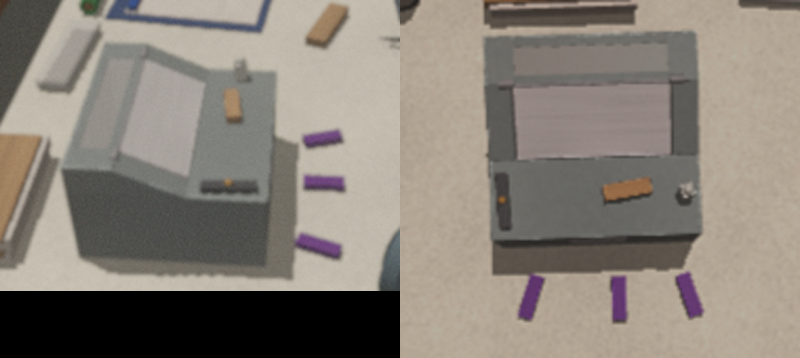

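The box to push is the wooden one on the shelf, at top-camera pixel (249,198). The look-alikes are the three purple ones on the table: (204,255), a middle one at about (244,252), and (277,252). There is also an unrelated tan block behind on the table. Next I'll fit the geometry from depth and colour.

Run:
```python
from h import *
for c in("top","scene"):
    d=np.load(c+".npy"); im=cv2.imread(f"pics/{c}0.png"); P,u,v=pts(c,d)
    box=(P[:,0]>.35)&(P[:,0]<.85)&(P[:,1]>-.2)&(P[:,1]<.28)
    sh=box&(abs(P[:,2]-.15)<.008); 
    if sh.sum()<50: continue
    S=P[sh]; print(c,"shelf z",np.median(S[:,2]),"n",len(S),"rect",cv2.minAreaRect(S[:,:2].astype(np.float32)))
    for lo in np.arange(-.1,.2,.05):
        q=S[(S[:,1]>lo)&(S[:,1]<lo+.05)]; print(np.round(lo+.025,3),np.round(np.percentile(q[:,0],[1,99]),4))
    hsv=cv2.cvtColor(im,cv2.COLOR_BGR2HSV)[v,u]
    m=box&(P[:,2]>.15)&(P[:,2]<.18)&(hsv[:,0]<20)&(hsv[:,1]>90)&(abs(P[:,1]+.01)<.06)&(P[:,0]<.56)
    Q=P[m]; print("ink",len(Q),Q.mean(0),cv2.minAreaRect(Q[:,:2].astype(np.float32)))
    hood=box&(P[:,2]>.195)&(P[:,2]<.206); 
    # slope fit
    m=box&(P[:,0]>.585)&(P[:,0]<.64)&(abs(P[:,1]-.04)<.1); A=np.c_[P[m][:,:2],np.ones(m.sum())]; print("slope",np.linalg.lstsq(A,P[m][:,2],rcond=None)[0], "hood rect",cv2.minAreaRect(P[hood][:,:2].astype(np.float32)))
```

```text
top shelf z 0.15063974977089023 n 3924 rect ((0.5165314078330994, 0.03738110512495041), (0.15114109218120575, 0.3199119567871094), 1.4702702760696411)
-0.075 [0.4451 0.586 ]
-0.025 [0.4452 0.5835]
0.025 [0.4428 0.5806]
0.075 [0.4422 0.5777]
0.125 [0.4405 0.5809]
0.175 [0.438 0.579]Traceback (most recent call last):
  File "<stdin>", line 9, in <module>
    return _quantile_unchecked(
        a, q, axis, out, overwrite_input, method, keepdims, weights)
    return _ureduce(a,
                    func=_quantile_ureduce_func,
    ...<5 lines>...
                    overwrite_input=overwrite_input,
                    method=method)
    r = func(a, **kwargs)
    result = _quantile(arr,
                       quantiles=q,
    ...<2 lines>...
                       out=out,
                       weights=wgt)
    slices_having_nans = np.isnan(arr[-1, ...])
                                  ~~~^^^^^^^^^
IndexError: index -1 is out of bounds for axis 0 with size 0
```

Run:
```python
from h import *
for c in("top","scene"):
    d=np.load(c+".npy"); im=cv2.imread(f"pics/{c}0.png"); P,u,v=pts(c,d)
    box=(P[:,0]>.35)&(P[:,0]<.85)&(P[:,1]>-.2)&(P[:,1]<.28)
    sh=box&(abs(P[:,2]-.15)<.008); print(c,"shelf z",np.median(P[sh][:,2]),cv2.minAreaRect(P[box&(P[:,2]>.14)&(P[:,2]<.21)][:,:2].astype(np.float32)))
    hsv=cv2.cvtColor(im,cv2.COLOR_BGR2HSV)[v,u]
    m=box&(P[:,2]>.155)&(P[:,2]<.18)&(hsv[:,0]<20)&(hsv[:,1]>90)&(abs(P[:,1]+.01)<.06)&(P[:,0]<.56)
    Q=P[m]; print("ink",len(Q),Q.mean(0),cv2.minAreaRect(Q[:,:2].astype(np.float32)))
    m=box&(P[:,0]>.585)&(P[:,0]<.64)&(abs(P[:,1]-.04)<.1); A=np.c_[P[m][:,:2],np.ones(m.sum())]; s=np.linalg.lstsq(A,P[m][:,2],rcond=None)[0]
    print("slope",s,"x at z=.15,y=.037:",(.1505-s[2]-s[1]*.037)/s[0])
```

```text
top shelf z 0.15063974977089023 ((0.5930164456367493, 0.03946784883737564), (0.3041679263114929, 0.32041770219802856), 1.4702702760696411)
ink 166 [ 0.51188233 -0.01029182  0.16629225] ((0.5123804211616516, -0.010749012231826782), (0.02375863865017891, 0.0708300918340683), 10.613054275512695)
slope [ 0.56876015  0.01314938 -0.17652982] x at z=.15,y=.037: 0.5741317994351886
scene shelf z 0.15150200151345028 ((0.5920703411102295, 0.03832058608531952), (0.3026387393474579, 0.3338238000869751), 1.342100739479065)
ink 91 [ 0.51151651 -0.00074823  0.16673699] ((0.5117802023887634, -0.003417566418647766), (0.018063832074403763, 0.06287036836147308), 10.416619300842285)
slope [ 0.51356169  0.01993521 -0.14107805] x at z=.15,y=.037: 0.5663203721793348
```

```bash
cat >> h.py <<'E'
def plan(goal,yaw,n,gap,turn_first=True):
    """n equal rows (constant turn, world-straight shift) from the measured pose to goal, tool down at yaw"""
    o=monitor.get_obs(); Rc=R.from_euler('xyz',o["eef_rot"]); p=np.array(o["tool_pos"])
    w=(Rc.inv()*R.from_euler('xyz',[np.pi,0,yaw])).as_rotvec(); s=(np.array(goal)-p)/n
    print("pos",p.round(4),"rot",o["eef_rot"].round(4),"F",o["force"].round(1),"t",o["clock"],"turn/row",np.degrees(np.linalg.norm(w))/n,"mm",np.linalg.norm(s)*1e3)
    for k in range(n):
        r=(Rc*R.from_rotvec(w*k/n)).inv().apply(s)
        print(", ".join(f"{x:g}" for x in np.r_[w/n/np.pi,r/.5].round(4)),",",gap,",")
E
python3 -c "
from h import *
plan([.46,-.01,.33],1.597,16,76)"
```

```text
pos [0.2488 0.6005 0.2313] rot [ 3.1415 -0.      2.7488] F [ 0.   0.4 -0. ] t 0.8 turn/row 4.124593290292519 mm 40.844223968927565
0, -0, 0.0229, -0.0536, -0.0604, -0.0123 , 76 ,
0, -0, 0.0229, -0.0578, -0.0564, -0.0123 , 76 ,
0, -0, 0.0229, -0.0617, -0.0521, -0.0123 , 76 ,
0, -0, 0.0229, -0.0653, -0.0475, -0.0123 , 76 ,
0, -0, 0.0229, -0.0685, -0.0427, -0.0123 , 76 ,
0, -0, 0.0229, -0.0714, -0.0376, -0.0123 , 76 ,
0, -0, 0.0229, -0.074, -0.0324, -0.0123 , 76 ,
0, -0, 0.0229, -0.0761, -0.027, -0.0123 , 76 ,
0, -0, 0.0229, -0.0778, -0.0215, -0.0123 , 76 ,
0, -0, 0.0229, -0.0792, -0.0158, -0.0123 , 76 ,
0, -0, 0.0229, -0.0801, -0.0101, -0.0123 , 76 ,
0, -0, 0.0229, -0.0806, -0.0043, -0.0123 , 76 ,
0, -0, 0.0229, -0.0807, 0.0015, -0.0123 , 76 ,
0, -0, 0.0229, -0.0804, 0.0073, -0.0123 , 76 ,
0, -0, 0.0229, -0.0797, 0.0131, -0.0123 , 76 ,
0, -0, 0.0229, -0.0785, 0.0188, -0.0123 , 76 ,
```

Emit:
drive_tool:
  motion: [0,0,0.023,-0.054,-0.06,-0.02,76,0,0,0.023,-0.058,-0.056,-0.02,76,0,0,0.023,-0.062,-0.052,-0.02,76,0,0,0.023,-0.065,-0.048,-0.02,76,0,0,0.023,-0.068,-0.043,-0.02,76,0,0,0.023,-0.071,-0.038,-0.02,76,0,0,0.023,-0.074,-0.032,-0.02,76,0,0,0.023,-0.076,-0.027,-0.02,76,0,0,0.023,-0.078,-0.022,-0.02,76,0,0,0.023,-0.079,-0.016,-0.02,76]

```text
clock: 1.8
tool_pos: [0.3801, 0.2174, 0.332]
eef_rot: [3.141, 0.0, 2.024]
force: [0.1, 0.6, 0.5]
finger_gap: 0.888
```

Emit:
drive_tool:
  motion: [0,0,0.023,-0.08,-0.01,0,76,0,0,0.023,-0.08,-0.004,0,76,0,0,0.023,-0.08,0.002,0,76,0,0,0.023,-0.08,0.007,0,76,0,0,0.023,-0.08,0.013,0,76,0,0,0.022,-0.078,0.019,0,76,0,0,0,0,0,0,76,0,0,0,0,0,0,76,0,0,0,0,0,0,76,0,0,0,0,0,0,76]

```text
clock: 2.8
tool_pos: [0.4581, -0.0081, 0.3314]
eef_rot: [3.141, -0.0, 1.598]
force: [0.2, 0.2, -0.6]
finger_gap: 0.893
```

Run:
```python
from h import *
o=monitor.get_obs(); print(o["tool_pos"],o["eef_rot"],o["finger_gap"],o["clock"])
p,d=viewer.snapshot("wrist"); cv2.imwrite("pics/w1.png",p[...,::-1]); np.save("w1",d); print(viewer.camera_info("wrist"))
for n in("ink_box","return_box","seal"):
    for q in outline_of("wrist",n)[:2]:
        P,_,_=pts("wrist",d,q["pixels"]); print(n,round(q["confidence"],2),q["xy"],q["pixels"].sum(),np.median(P,0).round(4),cv2.minAreaRect(P[P[:,2]>.155][:,:2].astype(np.float32)) if len(P)>9 else 0)
P,u,v=pts("wrist",d); A=R.from_euler('xyz',o["eef_rot"]).as_matrix()
T=(P-o["tool_pos"])@A; m=(T[:,2]>-.06)&(T[:,2]<.02)&(abs(T[:,0])<.03)&(abs(T[:,1])<.07)
print("finger pts tool frame",m.sum()); 
for s in(1,-1):
    f=T[m&(s*T[:,1]>0)]
    if len(f): print(s,np.percentile(f,[1,50,99],axis=0).round(4))
```

```text
[ 0.45806944 -0.00814447  0.33140709] [ 3.14127476e+00 -3.46731310e-05  1.59780627e+00] 0.8934669926744173 2.8
{'fovy': 66.9038028917948, 'cx': 256.4242064548663, 'cy': 191.85953827266303, 'eye': array([0.45527574, 0.06604231, 0.4744343 ]), 'attitude': array([ 2.84635813e+00, -2.92954808e-04,  2.70965141e-02])}
ink_box 0.91 [194.6, 212.1] 682 [ 0.3588 -0.1093  0.016 ] ((0.0, 0.0), (0.0, 0.0), 0.0)
ink_box 0.76 [191.7, 141.5] 715 [0.3575 0.006  0.0161] ((0.0, 0.0), (0.0, 0.0), 0.0)
return_box 0.73 [385.1, 126.6] 70152 [0.5937 0.0432 0.1643] ((0.5979138016700745, 0.008716464042663574), (0.21151764690876007, 0.3136543035507202), 14.655981063842773)
return_box 0.53 [303.8, 172.7] 1599 [ 0.5116 -0.0067  0.1661] ((0.5122272968292236, -0.009191613644361496), (0.02427815832197666, 0.07177919894456863), 10.32337474822998)
seal 0.93 [299.4, 251.0] 522 [ 0.5055 -0.0918  0.1837] ((0.5072203278541565, -0.09782849252223969), (0.019964227452874184, 0.020186182111501694), 19.514650344848633)
seal 0.69 [306.2, 174.5] 1502 [ 0.5115 -0.0072  0.1662] ((0.5122483372688293, -0.00934351235628128), (0.024278035387396812, 0.07177921384572983), 10.307975769042969)
finger pts tool frame 6660
1 [[-0.01    0.0369 -0.0599]
 [ 0.0081  0.0402 -0.0415]
 [ 0.0136  0.0649 -0.0117]]
-1 [[-0.0101 -0.0658 -0.0598]
 [ 0.0081 -0.0414 -0.0414]
 [ 0.0136 -0.0381 -0.012 ]]
```

View pics/w1.png

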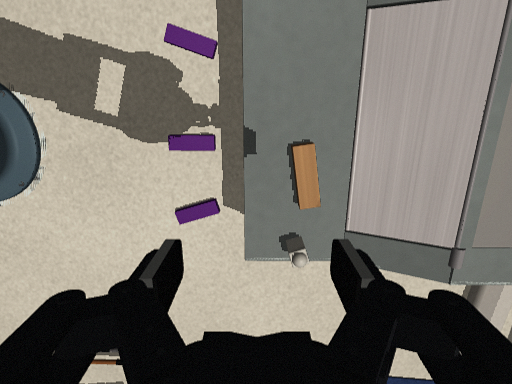

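The wrist view shows the wooden ink box at (305,176), the seal at (299,255), the sill near column 355, and purple look-alikes on the table at (191,41), (191,142) and (197,211). Next I need a precise sill position, the fingertip thickness and the rows for the next move.

Run:
```python
from h import *
o=monitor.get_obs(); d=np.load("w1.npy"); P,u,v=pts("wrist",d)
for y in(-.01,.03,.07,.1):
    m=(abs(P[:,1]-y)<.006)&(P[:,2]>.12)&(P[:,2]<.26); q=P[m]
    s=q[(q[:,0]>.6)&(q[:,0]<.64)]; a,b=np.polyfit(s[:,0],s[:,2],1)
    sh=q[abs(q[:,2]-.15)<.005]; z=np.median(sh[:,2]); print(y,"shelf z",z.round(4),"front x",sh[:,0].min().round(4),"slope",a.round(3),"x where slope=shelf",((z-b)/a).round(4))
A=R.from_euler('xyz',o["eef_rot"]).as_matrix(); T=(P-o["tool_pos"])@A
for lo in(-.045,-.035,-.025,-.015):
    m=(T[:,2]>lo)&(T[:,2]<lo+.01)&(abs(T[:,0])<.03)&(abs(T[:,1])<.08); f=T[m]; print(lo,[np.percentile(f[s*f[:,1]>0,1],[0,100]).round(4) for s in(1,-1)])
plan([.529,-.0105,.24],1.597,5,76)
```

```text
-0.01 shelf z 0.1504 front x 0.4432 slope 0.463 x where slope=shelf 0.5636
0.03 shelf z 0.1503 front x 0.4415 slope 0.463 x where slope=shelf 0.5625
0.07 shelf z 0.1503 front x 0.441 slope 0.458 x where slope=shelf 0.5609
0.1 shelf z 0.1503 front x 0.4406 slope 0.462 x where slope=shelf 0.5607
-0.045 [array([0.0367, 0.0512]), array([-0.0524, -0.0382])]
-0.035 [array([0.0368, 0.0509]), array([-0.0525, -0.0381])]
-0.025 [array([0.0368, 0.0511]), array([-0.0522, -0.0383])]
-0.015 [array([0.0368, 0.0434]), array([-0.0454, -0.0384])]
pos [ 0.4582 -0.0085  0.3314] rot [3.1413e+00 1.0000e-04 1.5972e+00] F [ 0.1 -0.3  0.1] t 3.0 turn/row 0.0036587192497121008 mm 23.126411766031552
0, 0, 0, -0.0015, 0.0283, 0.0366 , 76 ,
0, 0, 0, -0.0015, 0.0283, 0.0366 , 76 ,
0, 0, 0, -0.0015, 0.0283, 0.0366 , 76 ,
0, 0, 0, -0.0015, 0.0283, 0.0366 , 76 ,
0, 0, 0, -0.0015, 0.0283, 0.0366 , 76 ,
```

Emit:
drive_tool:
  motion: [0,0,0,-0.0015,0.0283,0.0366,76,0,0,0,-0.0015,0.0283,0.0366,76,0,0,0,-0.0015,0.0283,0.0366,76,0,0,0,-0.0015,0.0283,0.0366,76,0,0,0,-0.0015,0.0283,0.0366,76,0,0,0,0,0,0.04,76,0,0,0,0,0,0.04,76,0,0,0,0,0,0.04,76,0,0,0,0,0,0.0,76,0,0,0,0,0,0,76]

```text
clock: 4.0
tool_pos: [0.5292, -0.0109, 0.1801]
eef_rot: [-3.141, -0.0, 1.596]
force: [0.1, -0.2, 0.3]
finger_gap: 0.888
```

```bash
python3 -c "
from h import *
plan([.529,-.0105,.144],1.597,4,76)"
```

```text
pos [ 0.5292 -0.0109  0.1801] rot [-3.1415 -0.      1.5963] F [ 0.1 -0.2  0.3] t 4.0 turn/row 0.009730783790952425 mm 9.02971866063655
-0, -0, -0.0001, 0.0002, -0.0001, 0.0181 , 76 ,
-0, -0, -0.0001, 0.0002, -0.0001, 0.0181 , 76 ,
-0, -0, -0.0001, 0.0002, -0.0001, 0.0181 , 76 ,
-0, -0, -0.0001, 0.0002, -0.0001, 0.0181 , 76 ,
```

Emit:
drive_tool:
  motion: [0,0,0,0,0,0.018,76,0,0,0,0,0,0.018,76,0,0,0,0,0,0.018,76,0,0,0,0,0,0.018,76,0,0,0,0,0,0,76,0,0,0,0,0.01,0,76,0,0,0,0,0.014,0,76,0,0,0,0,0.014,0,76,0,0,0,0,0.014,0,76,0,0,0,0,0,0,76]

```text
clock: 5.0
tool_pos: [0.5564, -0.0106, 0.1442]
eef_rot: [3.14, 0.0, 1.596]
force: [-0.4, -0.2, 3.2]
finger_gap: 0.887
```

Run:
```python
from h import *
o=monitor.get_obs(); print(o["tool_pos"],o["eef_rot"],o["force"],o["finger_gap"],o["clock"])
a,_=viewer.snapshot("wrist"); b,_=viewer.snapshot("scene")
b=cv2.resize(b[130:270,150:330],(400,311),interpolation=cv2.INTER_CUBIC); c=np.zeros((311,800,3),np.uint8); c[:300,:400]=cv2.resize(a,(400,300)); c[:,400:]=b
cv2.imwrite("pics/c2.png",c[...,::-1])
```

```text
[ 0.55644357 -0.01057138  0.14419208] [3.14006724e+00 2.16344130e-04 1.59599419e+00] [-0.41801894 -0.1597615   3.16612021] 0.8869038346000333 5.0
```

View pics/c2.png

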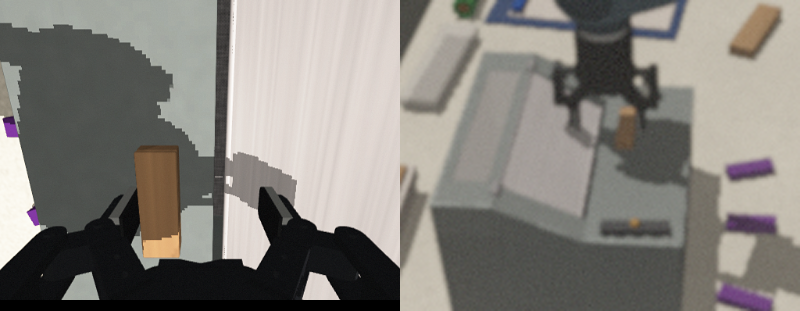

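The left half (wrist) shows the box squared up between the fingers at (158,200), with the flap ajar at the dark slit near column 222. Continuing the push.

Emit:
drive_tool:
  motion: [0,0,0,0,0.0115,0,76,0,0,0,0,0.0115,0,76,0,0,0,0,0.0115,0,76,0,0,0,0,0.0115,0,76,0,0,0,0,0.0115,0,76,0,0,0,0,0.0115,0,76,0,0,0,0,0.0115,0,76,0,0,0,0,0.0115,0,76,0,0,0,0,0,0,76,0,0,0,0,0,0,76]

```text
clock: 6.1
tool_pos: [0.6002, -0.0092, 0.1427]
eef_rot: [-3.138, -0.001, 1.596]
force: [-7.4, -0.4, -0.3]
finger_gap: 0.889
```

Run:
```python
from h import *
o=monitor.get_obs(); print(o["tool_pos"],o["eef_rot"],o["force"],o["finger_gap"],o["clock"])
a,_=viewer.snapshot("wrist"); b,_=viewer.snapshot("scene")
b=cv2.resize(b[130:270,150:330],(400,311),interpolation=cv2.INTER_CUBIC); c=np.zeros((311,800,3),np.uint8); c[:300,:400]=cv2.resize(a,(400,300)); c[:,400:]=b
cv2.imwrite("pics/c3.png",c[...,::-1])
```

```text
[ 0.60017133 -0.00916237  0.14266091] [-3.13790137e+00 -5.60352252e-04  1.59594983e+00] [-7.41027709 -0.41709523 -0.25368907] 0.8885496289898157 6.1
```

View pics/c3.png

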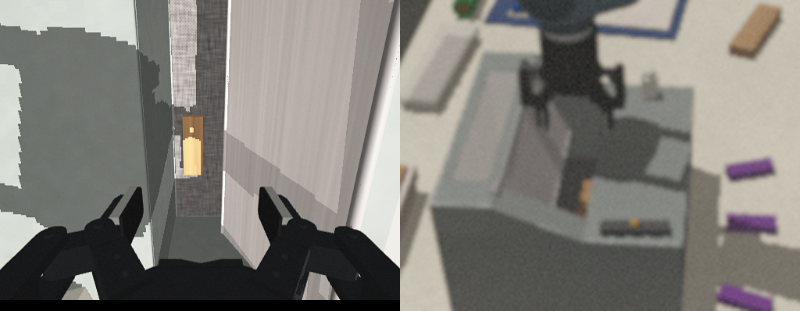

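The wrist view shows the box lying on the felt floor inside at (192,145), with the flap held wide open. Drawing straight back now, then up.

Emit:
drive_tool:
  motion: [0,0,0,0,-0.015,0,76,0,0,0,0,-0.02,0,76,0,0,0,0,-0.02,0,76,0,0,0,0,-0.02,0,76,0,0,0,0,-0.02,0,76,0,0,0,0,-0.02,0,76,0,0,0,0,-0.02,0,76,0,0,0,0,-0.02,0,76,0,0,0,0,-0.02,0,76,0,0,0,0,-0.02,0,76]

```text
clock: 7.2
tool_pos: [0.5024, -0.0117, 0.1433]
eef_rot: [-3.141, -0.0, 1.596]
force: [0.4, 1.6, -1.4]
finger_gap: 0.888
```

Emit:
drive_tool:
  motion: [0,0,0,0,0,-0.03,76,0,0,0,0,0,-0.04,76,0,0,0,0,0,-0.05,76,0,0,0,0,0,-0.05,76,0,0,0,0,-0.02,-0.05,76,0,0,0,0,-0.03,-0.05,76,0,0,0,0,-0.03,-0.04,76,0,0,0,0,0,0,76,0,0,0,0,0,0,76,0,0,0,0,0,0,76]

```text
clock: 8.2
tool_pos: [0.4632, -0.0127, 0.2971]
eef_rot: [-3.139, -0.001, 1.596]
force: [0.2, -0.3, -0.9]
finger_gap: 0.895
```

Run:
```python
from h import *
o=monitor.get_obs(); print(o["tool_pos"],o["force"],o["clock"])
a,d=viewer.snapshot("wrist"); b,_=viewer.snapshot("scene")
for n in("seal","weight_bar"):
    for q in outline_of("wrist",n)[:2]:
        P,_,_=pts("wrist",d,q["pixels"]); print(n,round(q["confidence"],2),q["xy"],np.median(P,0).round(4),cv2.minAreaRect(P[P[:,2]>.155][:,:2].astype(np.float32)))
P,u,v=pts("wrist",d); m=(abs(P[:,1]-.04)<.05)&(P[:,0]>.6)&(P[:,0]<.64)&(P[:,2]<.25); print("flap slope",np.polyfit(P[m][:,0],P[m][:,2],1))
b=cv2.resize(b[130:270,150:330],(400,311),interpolation=cv2.INTER_CUBIC); c=np.zeros((311,800,3),np.uint8); c[:300,:400]=cv2.resize(a,(400,300)); c[:,400:]=b
cv2.imwrite("pics/c4.png",c[...,::-1])
```

```text
[ 0.46323268 -0.01265425  0.29710732] [ 0.22532875 -0.34523789 -0.90749909] 8.2
seal 0.91 [299.9, 261.5] [ 0.5058 -0.0912  0.184 ] ((0.5073791146278381, -0.09758470952510834), (0.02000572346150875, 0.020525000989437103), 19.9482421875)
flap slope [ 0.52831751 -0.15092226]
```

View pics/c4.png

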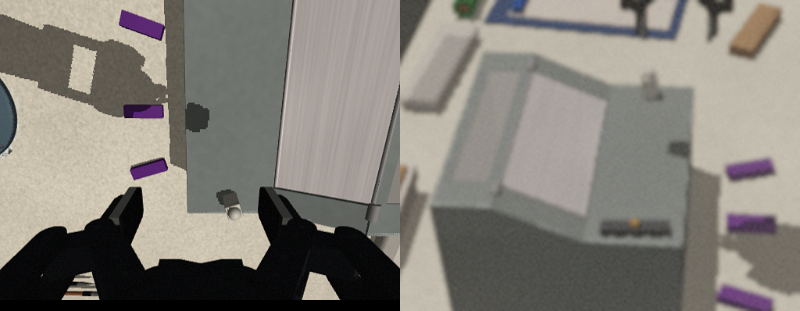

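Run:
```python
from h import *
_,d=viewer.snapshot("wrist"); P,u,v=pts("wrist",d)
for y in(-.01,.03,.07):
    m=(abs(P[:,1]-y)<.006)&(P[:,0]>.6)&(P[:,0]<.64)&(P[:,2]<.21)&(P[:,2]>.1); print(y,m.sum(),np.polyfit(P[m][:,0],P[m][:,2],1), np.median(P[m&(abs(P[:,0]-.62)<.005)][:,2]))
d0=np.load("w1.npy")
```

```text
-0.01 663 [ 0.47088555 -0.11508879] 0.17692992805484592
0.03 756 [ 0.46224852 -0.10922546] 0.17736128300919607
0.07 890 [ 0.4616143  -0.10844535] 0.1777697640991454
```

The flap slope is back to 0.46, the same as before the push, so it is closed. Handing in.

```bash
python3 -c "
from h import *
print(arm.hand_in())"
```

```text
the job is handed in; nothing more can be done
None
```

The ink box is in the return box, and I handed the job in at about 8.4 s of the 32 s allowed. One finger pushed the flap open and held it while the other slid the box along the shelf and over the sill. I then drew the gripper straight back and up, and the flap closed by itself.

**Last checks:**
- **Ink box:** it was seen lying on the felt floor inside while the flap was still open. With the flap closed, the shelf was clear of it.
- **Flap:** its slope is back to 0.46, the same as before the push, so it is closed. A first, coarser slope check gave 0.53, most likely because gripper points got into the sample. The narrower repeat matched the starting value.
- **Seal:** it moved less than 0.3 mm, which is within the measurement error.
- **Paperweight and other things:** the paperweight bar and the purple look-alikes look unmoved in the picture. The network did not report the bar in the last wrist view, so I judged it by eye only. The water bottle and long box were never near the path and I did not measure them again.
- **Force:** the highest end-of-move reading was about 7 N, from holding the flap open. The gripper was clear of everything at hand-in.

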